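# Start the last screw-in fixing in an insulation board

## Task

One of the three wing-headed fixings in the insulation board still stands proud on its coarse thread. Take it by its wing and, pushing firmly down all the while, turn it clockwise (seen from above) by a sixth to a quarter of a turn so that its self-tapping thread bites and draws it about 5 mm deeper; do not spin it without biting and do not ram it in without turning. Then let go of it.

Things in the scene. Friction and masses are not known exactly. Their poses are not given: they have to be found in the camera images.
- wing_grip (a point): On the proud fixing (white plastic): washer disc 50 mm across, 4 mm thick, its underside 45 mm above the board at the start on a 24 mm thread; on it an upright wing 44 long, 12 thick, 30 mm high. Point on the screw axis in the wing, 21 mm above the disc's top, 9 below the wing's top (about 130 mm above the table). x along the wing, y through its thickness, z up; moves with the screw.
- depth (a joint): How far the screw has gone into the board, m: 0 at the start, at most 0.009. The thread draws it in 5 mm per radian of clockwise turn (5.2 mm for 60 degrees) but bites only while pushed down with more than about 8 N (10 to 25 N is good). It stays where it is left.
- slip (a joint): Turn of the screw (rad) that did not become depth: the wing's clockwise turn minus depth / 0.005. 0 at the start and while the thread bites; grows if turned without enough push; goes below 0 if rammed down without turning, which takes about 40 N.
- board: Fixed brown insulation board lying on the bed, 260 x 380 x 60 mm (x, y, z); origin at the centre of its underside. On it are the three fixings, over 110 mm apart, and loose things under 40 mm high. The two other fixings look like the proud one but are already home: discs on the board, wings 44 mm lower, immovable.

How it is judged:
By the outcome, as a careful person would: the job done as asked, in the order asked, and still so for the second after the job is handed in, with the robot touching nothing.
It also fails if it takes over 32 s, if anything falls off the work surface, if the arm or the gripper's body presses on something with over 40 N, if the wrist force passes 120 N, or if a joint passes its speed limit or range.

## Robot

A 6-joint arm with a two-finger parallel gripper is mounted at the origin on the work surface. World frame = base frame: x ahead of the robot, y to its left, z up, the work surface at z = 0. Lengths are in m, angles in rad, forces in N, time in s.
With the tool pointing down it reaches from about 0.35 to 0.975 m from the base axis. Payload 4.9 kg.
Tool frame: the origin (TCP) lies midway between the tips of the shut fingers; the grasp point (between the pads) lies 19 mm behind it; z points along the fingers, y is the line along which they close (so a half turn about z gives the same grasp; the last joint's range is limited). The gripper opens to 85 mm and grips with 20 to 120 N. Pads are 22 mm wide; open, the fingers measure 114 mm over their backs; the gripper's body (76 mm by 85 mm) begins 54 mm behind the grasp point. The pads swing forward as they close: fully open they stand 13 mm farther back than shut.
Start: joints at [-1.295, 0.053, 1.613, -0, 1.476, -0.119], TCP at [0.24, -0.577, 0.231] pointing down, gripper open.
Joint ranges: [-3.01, 3.01], [-1.01, 2.22], [0.06, 2.58], [-1.02, 4.17], [0.09, 2.62], [-3.14, 3.14]. Speed limits (rad/s): [2.57, 2.57, 3.14, 3.14, 3.14, 3.14].

## Interface

Orientations are given as a unit quaternion [w, x, y, z].
In Python, from plant import * gives the robot as it stands.
- The arm moves only by the tool jog_arm, never from a script. Its argument "targets" is a list of rows, each a list of 3 entries, a list of its own where there are three numbers: the shift along the tool's x, y, z in units of 25 mm (1.0 is 25 mm), then the turn, a rotation vector about the tool's x, y, z in units of 8 degrees (1.0 is 8 degrees), then the opening in per cent of the stroke, from 0 (shut) to 100 (fully open). A call has 1 to 8 rows; each row is the pose to reach, as a shift and turn from the pose commanded when the call began, along the tool's axes at that moment; what a row does not reach only later rows make up. A row lasts 1/8 s, in which the tool goes at most 62.5 mm and 10.7 degrees, less where a joint would pass 70% of its speed; a pose out of reach is approached as far as the arm can. A call with a gripper value outside its range is refused whole. The fingers move at their own pace and stop on an object; the grip force is fixed at half the most. Time passes only in rows, so rows that repeat a pose let the fingers close. It gives the time, the measured TCP pose, the force, the opening and the grip force at its end, in the units of the state.
- state(): the state, without advancing time (a new reading comes with each control period).
- grab_frame(name): name is "scene" or "top" or "wrist"; returns (picture, depth): 480x640x3 uint8, red, green, blue; 480x640 float32, m along the optical axis (not along the pixel's ray), 0 where there is no reading.
- camera_params(name): a dict with "fovy" (degrees; the focal length in pixels is half the picture's height over the tangent of half this angle, whatever the lens; pixels are square), "cx", "cy" (the principal point, pixels), "dist" ([k1, k2, p1, p2, k3] as OpenCV has them; the pictures are not rectified), "rvec" (rotation vector, rad) and "tvec" (3), from world to camera coordinates, as OpenCV has them; the wrist camera has in their place "hand_eye" (4x4, takes a point from camera to tool coordinates, whose origin is the TCP and whose axes are the flange's). Camera axes: x right, y down, z forward; pixel columns grow to the right and rows downward; lengths in m; the calibration is good to about 2 mm. A picture is of the moment at which its call begins: read the wrist's pose just before it. camera_params takes no time and is no camera call.
- job_done(): hands the job in; it is judged then, once.
The state is a dict: "time": time; "joint_pos": joint angles; "joint_vel": joint speeds; "joint_efforts": joint torques, N m; "tool_pos": TCP position; "tool_rot": TCP orientation; "contact_force": force on the tool from outside, world axes, zero at the start; "ft_torque": the same for the moment, N m; "gripper_width": opening from 0.0 (shut) to 1.0 (fully open); "grasp_force": force on a finger pad.
Only numpy, scipy, OpenCV 4.12 (cv2) and the standard library are available. Lean on these libraries where they do the work, as an engineer would, in place of code of your own. Each camera call takes 0.05 s, during which the arm holds its last target. There are 200 camera calls.

## Working session

There is one attempt and no reset: what is moved stays moved. The work goes in short steps, Python scripts to look and compute and a tool call to move; the robot and the scene stay as the last step left them, time stands still between calls to the robot, and variables do not carry over. Pictures are saved under pics/ and viewed, at most 10 in all, crops included, and the job is handed in when it is done.

Besides the shell and the picture viewer there is one more tool, called after "Call:" by a JSON object that holds its "method" and its "body". jog_arm: Moves the arm, as the interface text tells. Its arguments: {"type":"object","properties":{"targets":{"type":"array"}},"required":["targets"]}

```bash
mkdir -p pics && cat > h.py <<'E'
from plant import *
import numpy as np, cv2
from scipy.spatial.transform import Rotation as R
def K(p):
    f=240/np.tan(np.radians(p["fovy"])/2); return np.array([[f,0,p["cx"]],[0,f,p["cy"]],[0,0,1]])
def pose(name):
    p=camera_params(name)
    if "rvec" in p:
        Rm=cv2.Rodrigues(np.array(p["rvec"],float))[0]; return Rm.T, -Rm.T@np.array(p["tvec"]).ravel()
    s=state(); w,x,y,z=s["tool_rot"]; Rt=R.from_quat([x,y,z,w]).as_matrix(); H=np.array(p["hand_eye"])
    return Rt@H[:3,:3], Rt@H[:3,3]+np.array(s["tool_pos"])
def rays(name,uv,ps=None):
    p=camera_params(name); Rc,c=ps or pose(name)
    n=cv2.undistortPoints(np.array(uv,float).reshape(-1,1,2),K(p),np.array(p["dist"],float)).reshape(-1,2)
    return c,(np.c_[n,np.ones(len(n))])@Rc.T      # dirs with unit optical depth
def onplane(name,uv,z,ps=None):
    c,d=rays(name,uv,ps); return c+d*((z-c[2])/d[:,2])[:,None]
E
python3 - <<'E'
from h import *
for n in("scene","top"):
    im,d=grab_frame(n); cv2.imwrite(f"pics/{n}0.png",im[...,::-1]); np.save(f"{n}_d.npy",d); print(pose(n))
s=state();print(s["time"],s["tool_pos"],s["tool_rot"],s["contact_force"])
E
```

```text
(array([[-0.79914897,  0.47117231, -0.37330628],
       [ 0.60098607,  0.61249432, -0.51348462],
       [-0.01329175, -0.63470258, -0.7726422 ]]), array([0.78374114, 0.31312714, 0.60922148]))
(array([[-0.02438343, -0.98788121,  0.15328456],
       [-0.99963365,  0.02589532,  0.00787428],
       [-0.01174821, -0.1530364 , -0.98815072]]), array([ 0.42130315, -0.01546678,  0.75471003]))
0.1 [ 0.24022594 -0.57637159  0.23016051] [-9.51185421e-04  9.80582472e-01  1.96104835e-01 -7.14439468e-05] [-0.22535319  0.41034482  0.21474492]
```

View pics/top0.png

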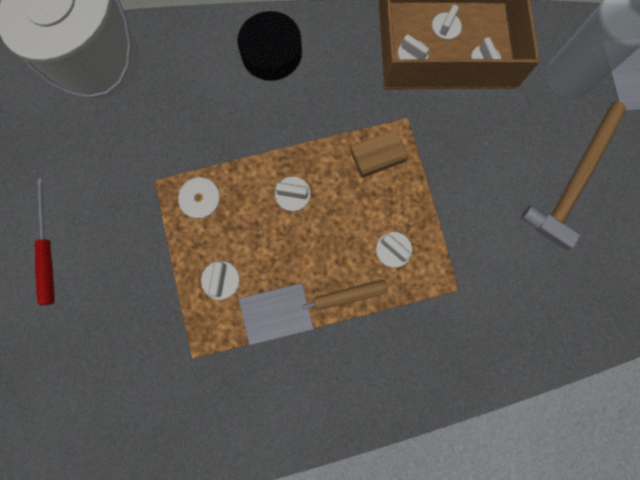

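View pics/scene0.png

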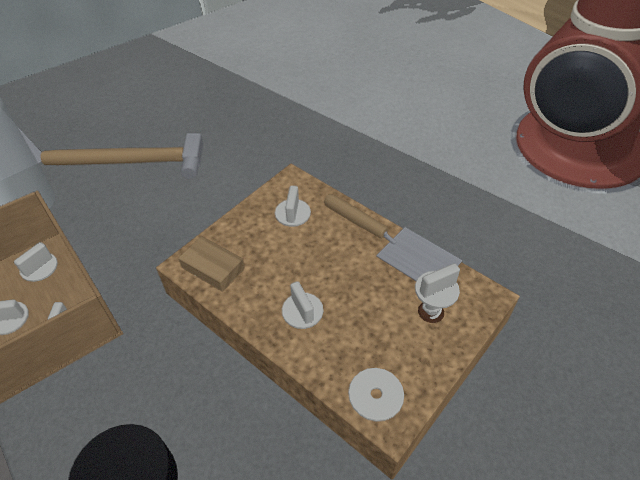

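Top view: there are fixings at (220,280), (292,193) and (395,249). Scene view: the one at (438,285), beside the trowel blade, shows its thread, so it is the proud one, top (220,280). Next I measure its wing in both views.

```bash
cat > m.py <<'E'
from h import *
def cloud(n,d,roi,ps=None):
    x0,x1,y0,y1=roi; v,u=np.mgrid[y0:y1,x0:x1]; dd=d[y0:y1,x0:x1].ravel(); uv=np.c_[u.ravel(),v.ravel()]
    c,r=rays(n,uv,ps); P=c+r*dd[:,None]; return P[dd>0],uv[dd>0]
def wing(P,uv,lo,hi):
    m=(P[:,2]>lo)&(P[:,2]<hi); Q=P[m]
    (c,s,a)=cv2.minAreaRect((Q[:,:2]*1000).astype(np.float32)); b=cv2.boxPoints((c,s,a))
    e=max((b[1]-b[0],b[2]-b[1]),key=np.linalg.norm); 
    return m,np.array(c)/1000,s,np.degrees(np.arctan2(e[1],e[0])),np.percentile(Q[:,2],[5,50,95])
E
python3 - <<'E'
from m import *
for n,roi in(("top",(190,250,250,310)),("scene",(405,470,255,320))):
    d=np.load(n+"_d.npy"); im=cv2.imread(f"pics/{n}0.png")
    P,uv=cloud(n,d,roi)
    print(n,np.histogram(P[:,2],bins=np.arange(0,.17,.01)))
    for lo,hi in((.1325,.15),(.118,.15),(.1,.114)):
        try:
            m,*r=wing(P,uv,lo,hi); print(lo,m.sum(),r,uv[m].mean(0))
        except Exception as e: print(lo,e)
# other fixings/loose heights, top
for roi in((270,315,170,215),(375,415,225,270),(240,315,285,345),(175,220,175,220)):
    P,_=cloud("top",np.load("top_d.npy"),roi); print(roi,np.percentile(P[:,2],[5,50,95,99.5]),P.mean(0))
E
```

```text
top (array([   0,    0,    0,    0,    0, 1455,  946,    0,    0,    0,  626,
        125,   57,  357,   17,    0]), array([0.  , 0.01, 0.02, 0.03, 0.04, 0.05, 0.06, 0.07, 0.08, 0.09, 0.1 ,
       0.11, 0.12, 0.13, 0.14, 0.15, 0.16]))
0.1325 364 [array([0.47187164, 0.11053549]), (12.787453651428223, 44.23781967163086), np.float32(-11.1852665), array([0.13484747, 0.13804389, 0.13994367])] [215.8543956  278.53021978]
0.118 441 [array([0.47184116, 0.11055299]), (12.828262329101562, 44.29253005981445), np.float32(-10.8586235), array([0.12197227, 0.13765231, 0.13991942])] [216.90929705 278.79818594]
0.1 718 [array([0.47149692, 0.1101144 ]), (49.155914306640625, 49.105499267578125), np.float32(45.428307), array([0.10666131, 0.10866753, 0.11058688])] [222.00835655 280.90668524]
scene (array([  20,    0,    0,    0,    0, 1172, 1360,   79,    6,    0,  681,
        169,  182,  451,    4,    0]), array([0.  , 0.01, 0.02, 0.03, 0.04, 0.05, 0.06, 0.07, 0.08, 0.09, 0.1 ,
       0.11, 0.12, 0.13, 0.14, 0.15, 0.16]))
0.1325 415 [array([0.47378378, 0.11041922]), (12.31928539276123, 43.6117362976074
[... 177 characters left out ...]
2353516), np.float32(-10.466949), array([0.11999916, 0.13583564, 0.1390248 ])] [439.65871833 278.10134128]
0.1 743 [array([0.47619415, 0.11097153]), (44.402854919433594, 49.56726837158203), np.float32(-73.77086), array([0.10635766, 0.10820103, 0.1120772 ])] [438.00538358 294.50740242]
(270, 315, 170, 215) [0.05797892 0.06167448 0.094511   0.09632756] [0.59595172 0.01747581 0.06695317]
(375, 415, 225, 270) [0.05815611 0.06341436 0.09483909 0.09646457] [ 0.51435825 -0.12199326  0.068123  ]
(240, 315, 285, 345) [-0.00045376  0.06188868  0.06450736  0.06800764] [0.42631717 0.04171579 0.05473263]
(175, 220, 175, 220) [0.05834252 0.06361419 0.06620666 0.06749856] [0.59387041 0.15279228 0.0627561 ]
```

The wing is at (0.4725, 0.1105), with its top at z≈0.139. Its size of 44×12.5 mm and its disc at 0.109 match the text, and its long axis lies at about -10.7°. Next I compute the approach.

```bash
cat > go.py <<'E'
from h import *
import sys
# shift/turn (units) from the present pose to: TCP xyz, tool pointing down, tool y at yaw (deg)
def move(p,yaw):
    s=state(); w,x,y,z=s["tool_rot"]; Rt=R.from_quat([x,y,z,w])
    a=np.radians(yaw); Y=np.array([np.cos(a),np.sin(a),0]); Z=np.array([0,0,-1.]); G=R.from_matrix(np.c_[np.cross(Y,Z),Y,Z])
    return np.round(Rt.inv().apply(np.array(p)-s["tool_pos"])/.025,2), np.round(np.degrees((Rt.inv()*G).as_rotvec())/8,2)
if __name__=="__main__":
    s=state(); print(s["time"],s["tool_pos"],s["joint_pos"][5])
    v=list(map(float,sys.argv[1:]))
    for i in range(0,len(v),4): print(v[i:i+4],*move(v[i:i+3],v[i+3]))
E
python3 go.py .46 -.25 .23 0  .4725 .1105 .23 79.3
```

```text
0.1 [ 0.24022594 -0.57637159  0.23016051] -0.11898541802163012
[0.46, -0.25, 0.23, 0.0] [13.14 -8.67  0.03] [-0.01 -0.01 -8.42]
[0.4725, 0.1105, 0.23, 79.3] [ 19.14 -21.79   0.05] [ -0.    -0.02 -18.34]
```

Call:
{"method": "jog_arm", "body": {"targets": [[[13.1,-8.7,0],[0,0,-8.4],100],[[13.1,-8.7,0],[0,0,-8.4],100],[[13.1,-8.7,0],[0,0,-8.4],100],[[13.1,-8.7,0],[0,0,-8.4],100],[[13.1,-8.7,0],[0,0,-8.4],100],[[13.1,-8.7,0],[0,0,-8.4],100],[[13.1,-8.7,0],[0,0,-8.4],100],[[13.1,-8.7,0],[0,0,-8.4],100]]}}

```text
time: 1.1
tool_pos: [0.4591, -0.2496, 0.2309]
tool_rot: [-0.0, 0.708, 0.706, -0.0]
contact_force: [-0.3, -0.7, 0.1]
gripper_width: 1.003
grasp_force: 0.0
```

```bash
python3 go.py .4725 .1105 .23 79.3
```

```text
1.1 [ 0.45913082 -0.24964373  0.23093743] -0.6378221900938097
[0.4725, 0.1105, 0.23, 79.3] [14.41  0.5   0.04] [-0.01 -0.   -9.93]
```

Call:
{"method": "jog_arm", "body": {"targets": [[[14.4,0.5,0],[0,0,-9.9],100],[[14.4,0.5,0],[0,0,-9.9],100],[[14.4,0.5,0],[0,0,-9.9],100],[[14.4,0.5,0],[0,0,-9.9],100],[[14.4,0.5,0],[0,0,-9.9],100],[[14.4,0.5,0],[0,0,-9.9],100],[[14.4,0.5,0],[0,0,-9.9],100],[[14.4,0.5,0],[0,0,-9.9],100]]}}

```text
time: 2.1
tool_pos: [0.473, 0.1086, 0.2311]
tool_rot: [-0.0, 0.095, 0.995, -0.0]
contact_force: [0.4, -0.3, -0.5]
gripper_width: 0.997
grasp_force: 0.0
```

```bash
python3 - <<'E'
from m import *
ps=pose("wrist"); im,d=grab_frame("wrist"); cv2.imwrite("pics/w1.png",im[...,::-1])
P,uv=cloud("wrist",d,(0,640,0,480),ps)
k=np.hypot(P[:,0]-.4725,P[:,1]-.1105)<.03; P,uv=P[k],uv[k]
for lo,hi in((.1325,.15),(.12,.15)):
    m,*r=wing(P,uv,lo,hi); print(lo,m.sum(),r,uv[m].mean(0))
print(state()["joint_pos"])
E
python3 go.py .4725 .1105 .15 79.3
```

```text
0.1325 1253 [array([0.47315607, 0.11072118]), (11.69937515258789, 43.53738021850586), np.float32(-10.558659), array([0.13571941, 0.1380329 , 0.1392602 ])] [324.99361532 245.63926576]
0.12 1313 [array([0.47315607, 0.11072118]), (11.69937515258789, 43.53738021850586), np.float32(-10.558659), array([0.1334271 , 0.13798085, 0.13924263])] [324.9687738  244.04265042]
[ 7.20634928e-02 -2.91379444e-01  1.92845666e+00 -8.37942021e-04
  1.50502610e+00 -1.30774410e+00]
2.15 [0.47301569 0.10830507 0.23104175] -1.3077440981835433
[0.4725, 0.1105, 0.15, 79.3] [0.04 0.09 3.24] [-0.01 -0.   -0.03]
```

View pics/w1.png

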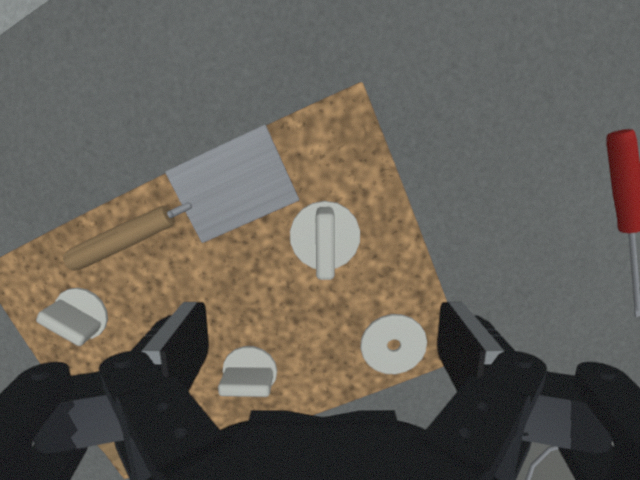

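Wrist view: the wing is centred at (325,244), parallel to the pads and between the fingers. Descending around it now.

Call:
{"method": "jog_arm", "body": {"targets": [[[0.03,0.1,1.5],[0,0,0],100],[[0.03,0.1,3],[0,0,0],100],[[0.03,0.1,4],[0,0,0],100],[[0.03,0.1,4.68],[0,0,0],100],[[0.03,0.1,4.68],[0,0,0],60],[[0.03,0.1,4.68],[0,0,0],40]]}}

```text
time: 2.9
tool_pos: [0.4734, 0.112, 0.1156]
tool_rot: [0.001, 0.096, 0.995, 0.0]
contact_force: [-0.0, 0.4, 0.1]
gripper_width: 0.598
grasp_force: 0.0
```

```bash
python3 go.py .473 .1107 .114 79.4; python3 -c "
from plant import *
s=state();print(s['joint_pos'],s['contact_force'],s['gripper_width'])"
```

```text
2.9 [0.47340857 0.11204666 0.11556705] -1.298741734954308
[0.473, 0.1107, 0.114, 79.4] [ 0.01 -0.06  0.06] [ 0.    0.01 -0.05]
[ 7.93500185e-02 -1.85820776e-01  2.03924639e+00 -1.17323083e-04
  1.28614284e+00 -1.29874173e+00] [-0.03015015  0.3531707   0.08013703] 0.5984545774228628
```

Call:
{"method": "jog_arm", "body": {"targets": [[[0,-0.05,0],[0,0,0],25],[[0,-0.05,0],[0,0,0],25],[[0,-0.05,0],[0,0,0],0],[[0,-0.05,0],[0,0,0],0],[[0,-0.05,0],[0,0,0],0],[[0,-0.05,0],[0,0,0],0],[[0,-0.05,0],[0,0,0],0]]}}

```text
time: 3.78
tool_pos: [0.4725, 0.1107, 0.1151]
tool_rot: [0.0, 0.096, 0.995, -0.001]
contact_force: [-1.0, -3.7, 5.4]
gripper_width: 0.127
grasp_force: 59.3
```

Gripped at 59 N. I'll press down in small steps to learn the stiffness.

Call:
{"method": "jog_arm", "body": {"targets": [[[0,0,0.05],[0,0,0],0],[[0,0,0.05],[0,0,0],0],[[0,0,0.05],[0,0,0],0]]}}

```text
time: 4.15
tool_pos: [0.4728, 0.1107, 0.1151]
tool_rot: [0.0, 0.096, 0.995, -0.001]
contact_force: [-5.2, -4.1, 11.0]
gripper_width: 0.129
grasp_force: 60.1
```

Call:
{"method": "jog_arm", "body": {"targets": [[[0.03,0.02,0.06],[0,0,0],0],[[0.03,0.02,0.06],[0,0,0],0],[[0.03,0.02,0.06],[0,0,0],0]]}}

```text
time: 4.53
tool_pos: [0.4728, 0.1109, 0.115]
tool_rot: [0.001, 0.096, 0.995, -0.001]
contact_force: [-5.5, -5.8, 16.9]
gripper_width: 0.13
grasp_force: 61.0
```

Call:
{"method": "jog_arm", "body": {"targets": [[[0.02,-0.04,0.02],[0,0,0.5],0],[[0.02,-0.04,0.04],[0,0,1],0],[[0.02,-0.04,0.05],[0,0,1.5],0],[[0.02,-0.04,0.06],[0,0,2],0],[[0.02,-0.04,0.06],[0,0,2],0]]}}

```text
time: 5.15
tool_pos: [0.4727, 0.1108, 0.1137]
tool_rot: [0.002, 0.233, 0.972, 0.0]
contact_force: [-4.7, -2.7, 15.9]
gripper_width: 0.127
grasp_force: 60.8
```

```bash
python3 go.py .4728 .1109 .115 79.4; python3 -c "
from plant import *
s=state();print(s['contact_force'],s['ft_torque'])"
```

```text
5.15 [0.47274194 0.11080238 0.11373739] -1.0222637947994038
[0.4728, 0.1109, 0.115, 79.4] [-0.    0.   -0.05] [ 0.01  0.03 -2.05]
[-4.71206266 -2.73124032 15.9165045 ] [-0.5713503   0.98237331  0.05266044]
```

Turned 16° clockwise and it went down 1.3 mm against 1.4 expected, so the thread is biting. Continuing.

Call:
{"method": "jog_arm", "body": {"targets": [[[0.01,-0.01,0.02],[0,0,0.5],0],[[0.01,-0.01,0.04],[0,0,1],0],[[0.01,-0.01,0.05],[0,0,1.5],0],[[0.01,-0.01,0.06],[0,0,2],0],[[0.01,-0.01,0.08],[0,0,2.5],0],[[0.01,-0.01,0.09],[0,0,3],0],[[0.01,-0.01,0.1],[0,0,3.5],0],[[0.01,-0.01,0.1],[0,0,3.5],0]]}}

```text
time: 6.15
tool_pos: [0.4729, 0.1109, 0.1113]
tool_rot: [0.002, 0.462, 0.887, 0.001]
contact_force: [-3.2, -2.8, 15.1]
gripper_width: 0.129
grasp_force: 60.8
```

Call:
{"method": "jog_arm", "body": {"targets": [[[0,0,0.02],[0,0,0.5],0],[[0,0,0.04],[0,0,1],0],[[0,0,0.05],[0,0,1.5],0],[[0,0,0.06],[0,0,2],0],[[0,0,0.08],[0,0,2.5],0],[[0,0,0.09],[0,0,3.1],0],[[0,0,0.09],[0,0,3.1],0]]}}

```text
time: 7.02
tool_pos: [0.4732, 0.111, 0.1092]
tool_rot: [0.002, 0.641, 0.767, 0.002]
contact_force: [-2.6, -1.3, 14.5]
gripper_width: 0.131
grasp_force: 60.8
```

```bash
python3 go.py .4728 .1109 .115 79.4; python3 -c "
from plant import *
s=state();print(s['contact_force'],s['ft_torque'])"
```

```text
7.025 [0.47316753 0.11098218 0.10920759] -0.10081735380551718
[0.4728, 0.1109, 0.115, 79.4] [-0.   -0.01 -0.23] [ 0.03  0.03 -8.65]
[-2.55347608 -1.29354839 14.50207602] [-0.45516934  0.50712491  0.02949955]
```

The total turn is 69° and it is 5.8 mm deeper. Now I take the push off, open straight along the pad line, and lift away.

Call:
{"method": "jog_arm", "body": {"targets": [[[0,0,-0.08],[0,0,0],0],[[0,0,-0.1],[0,0,0],0],[[0,0,-0.1],[0,0,0],30],[[0,0,-0.1],[0,0,0],60],[[0,0,-0.1],[0,0,0],80],[[0,0,-0.1],[0,0,0],80],[[0,0,-0.1],[0,0,0],80],[[0,0,-0.1],[0,0,0],80]]}}

```text
time: 8.02
tool_pos: [0.4705, 0.1108, 0.1078]
tool_rot: [-0.0, 0.641, 0.767, -0.0]
contact_force: [0.1, -0.8, -0.1]
gripper_width: 0.8
grasp_force: 0.0
```

Call:
{"method": "jog_arm", "body": {"targets": [[[0,0,-1],[0,0,0],80],[[0,0,-2.5],[0,0,0],80],[[0,0,-4],[0,0,0],80],[[0,0,-5],[0,0,0],80],[[0,0,-5],[0,0,0],80]]}}

```text
time: 8.65
tool_pos: [0.4719, 0.1109, 0.2354]
tool_rot: [0.002, 0.641, 0.767, 0.002]
contact_force: [-0.9, -0.1, -0.5]
gripper_width: 0.798
grasp_force: 0.0
```

```bash
python3 - <<'E'
from m import *
for n in ("wrist","scene"):
    ps=pose(n); im,d=grab_frame(n)
    if n=="scene": cv2.imwrite("pics/s2.png",im[...,::-1])
    P,uv=cloud(n,d,(0,640,0,480),ps)
    k=np.hypot(P[:,0]-.4727,P[:,1]-.1107)<.027; P,uv=P[k],uv[k]
    for lo,hi in((.127,.15),(.115,.15),(.095,.109)):
        m,*r=wing(P,uv,lo,hi); print(n,lo,m.sum(),r)
print(state()["time"],state()["tool_pos"])
E
```

```text
wrist 0.127 1147 [array([0.47346439, 0.11046821]), (11.979204177856445, 44.21598815917969), np.float32(-77.4532), array([0.12989316, 0.13212722, 0.13344315])]
wrist 0.115 1199 [array([0.47345822, 0.110496  ]), (11.979204177856445, 44.27293014526367), np.float32(-77.45317), array([0.12840236, 0.13208358, 0.13343644])]
wrist 0.095 2446 [array([0.4731778, 0.1111084]), (48.615318298339844, 48.219886779785156), np.float32(11.5941725), array([0.1013893 , 0.10250193, 0.10362987])]
scene 0.127 420 [array([0.47378366, 0.11033319]), (13.191827774047852, 44.59075927734375), np.float32(-76.45736), array([0.12803011, 0.13182532, 0.1335456 ])]
scene 0.115 675 [array([0.47378366, 0.11033319]), (13.191827774047852, 44.59075927734375), np.float32(-76.45736), array([0.11662217, 0.13010805, 0.13330053])]
scene 0.095 690 [array([0.47987265, 0.11412906]), (34.955631256103516, 48.896358489990234), np.float32(-59.064236), array([0.10045532, 0.10244173, 0.10736981])]
8.75 [0.470147   0.11076466 0.23186129]
```

View pics/s2.png

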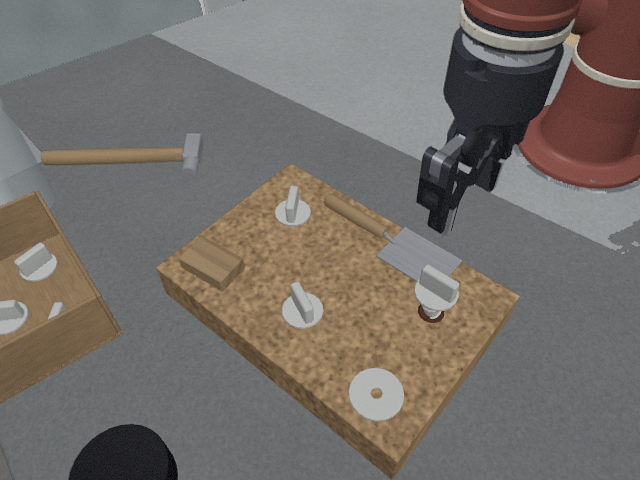

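The scene view shows the fixing at (437,290), turned and lower, with the gripper clear above it. The wing turned about 67° and dropped 5.9 mm (0.1380 → 0.1321), so depth matches turn. Handing in.

```bash
python3 -c "
from plant import *
print(job_done())"
```

```text
the job is handed in; nothing more can be done
None
```

The proud fixing was turned about 67° clockwise under a firm push of about 15 N and sank about 5.9 mm with the thread biting throughout; I then let go of it, moved the gripper clear and handed the job in at about 8.8 s.

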